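# Unlock the two-stage catch of a lens case

### The job

Open the catch on top of the lens case: slowly slide the black safety tab sideways, away from the steel latch lever, until you feel it come up against its stop, and only then lift the lever up until it stands nearly upright, leave it standing there and let go. Be gentle with the mechanism: do not ram the tab into its stop and never pull hard on the lever while the bolt still holds it (keep either below about 10 N of hand force). Leave the things on and around the case where they are.

Things in the scene. Friction and masses are not known exactly. Their poses are not given: they have to be found in the camera images.
- case: grey plastic lens case, black corners, fixed on the table, 220 (x) x 300 (y) x 100 mm (z). Origin: centre of its underside; x points from its front (where the lever sticks out) to its back, y to the left seen from the front, z up. Positions 'in the case frame' are in this frame, mm. On its lid a steel hinge block, 28 x 50 x 22 mm, at x -38..-10, y 0
- tab: safety tab: black upright thumb piece, 26 (x) x 12 (y) x 30 mm (z), on the housing's roof, left (+y) of the lever. Origin: centre of its underside, in the case frame x -70, z 116 and y +32..+36 at the start; axes as the case's. Slides only along +y (away from the lever), stays where left, rubs with about 3 N. The bolt under it reaches below the lever and holds it down
- housing (a point): centre of the roof of the tab's aluminium housing, 45 (x) x 66 (y) x 16 mm (z): case frame x -72, y +51, z 116. Inside, the tab's bolt meets a firm stop once the tab has moved 5 to 31 mm from its start; this differs from case to case and cannot be seen, only felt. The lever is free only with the tab within 2 mm of that stop. More than 25 N on the bolt harms it
- latch_tip (a point): middle of the steel lever's bar (width and thickness), 12 mm from its free end: where to pinch it. Bar 24 wide (y), 10 mm thick, top at z 128; shut it lies along the case's x at y 0, sticking 37 mm out beyond the front edge; this point at x -135, z 123 in the case frame. A hook 18 mm wide hangs to 26 mm below the bar at x -118; at x -70 the bar has a small wing to the right
- latch_hinge (a point): point on the lever's hinge axis, which runs along the case's y: case x -30, y 0, z 123 mm; fixed. The pinching place is 105 mm from it
- latch (a joint): lever angle: 0 lying shut, grows as the free end is lifted up and back; 1.57 upright, limit 1.7. Stiff hinge: about 3 N at the free end moves it, and it stays where left. Held by the bolt it moves only about 0.03 to 0.08, and each newton of pull at its free end then loads the bolt with 2.6 N
- dropper_bottle: small amber glass bottle with grey dropper cap, 38 mm across, 78 mm tall, standing on the table in front of the case; loose, origin: centre of its underside
- dish: white ceramic dish, 80 mm across, 26 mm tall, on the table in front of the case; loose, origin: centre of its underside
- tape_roll: roll of grey cloth tape, 92 mm across, 48 mm tall, lying on the case's lid behind the tab; loose, origin: centre of its underside
- lens: black camera lens, 76 mm across, 80 mm tall, standing on the case's lid; loose, origin: centre of its underside
- jar: clear glass jar with aluminium cap, 60 mm across, 60 mm tall, to one side; loose, origin: centre of its underside
- clamp: steel clamp, 100 x 38 x 20 mm, lying to one side; loose, origin: centre of its underside
- screwdriver: screwdriver lying to one side; loose

How it is judged (in metres and radians):
On the way, in this order (a step that is already met when the one before it is completed fails the run):
1. the safety tab is slid outward while the lever still lies shut (y of tab in the frame of case above 0.0385 m and value of joint latch below 0.1 rad), for 0.1 s.
2. the lever is lifted nearly upright (value of joint latch above 1.2 rad), for 0.2 s.
At the end, for the whole second after the job is handed in: the latch lever stands at 1.2 rad or more (nearly upright) and at rest, let go (value of joint latch above 1.2 rad and not (velocity of joint latch above 0.1 rad/s) and not (velocity of joint latch below -0.1 rad/s)); the robot touches nothing.
It fails at once if the bolt is forced: more than 25 N between it and its stop or the lever's lug (contact force between case and tab above 25 N).
It fails at once if a thing on or around the case is pushed more than 40 mm away (distance of any of dropper_bottle, dish, tape_roll, lens, jar, clamp, screwdriver from where it was at the start of the episode above 0.04 m).
It also fails if it takes over 48 s, if anything falls off the work surface, if the arm or the gripper's body presses on something with over 40 N, if the wrist force passes 120 N, or if a joint passes its speed limit or range.

### The arm

A 6-joint arm with a two-finger parallel gripper is mounted at the origin on the work surface. World frame = base frame: x ahead of the robot, y to its left, z up, the work surface at z = 0. Lengths are in m, angles in degrees, forces in N, time in s.
With the tool pointing down it reaches from about 0.35 to 0.725 m from the base axis. Payload 4.3 kg.
Tool frame: the origin (TCP) lies between the finger pads; the fingertips stand 25 mm ahead of it and the grasp point (between the pads) lies 6 mm ahead of it; z points along the fingers, y is the line along which they close (so a half turn about z gives the same grasp; the last joint's range is limited). The gripper opens to 85 mm and grips with 20 to 120 N. Pads are 22 mm wide; open, the fingers measure 114 mm over their backs; the gripper's body (76 mm by 85 mm) begins 54 mm behind the grasp point. The pads swing forward as they close: fully open they stand 13 mm farther back than shut.
Start: joints at [-6.32, 21.618, 4.641, 73.018, 0, 83.68], TCP at [0.575, 0, 0.256] pointing down, gripper open.
Joint ranges: [-156.06, 156.06], [-48.1, 94.91], [-58.44, 69.94], [-101.28, 121.22], [-78.64, 73.56], [-180, 180]. Speed limits (degrees/s): [147.25, 147.25, 180, 180, 180, 180].

### API

Orientations are given as a 3x3 rotation matrix whose columns are the frame's x, y, z axes.
In Python, from workcell import * gives the robot as it stands. The module is installed in compiled form; this text tells all that it offers.
- The arm moves only by the tool carry_out, never from a script. Its argument "increments" is text: rows parted by semicolons, each of 7 numbers parted by spaces: the closure in counts, from 0 (fully open) to 255 (shut), then the shift along the tool's x, y, z in units of 25 mm (1.0 is 25 mm), then the turn, a rotation vector about the tool's x, y, z in units of 5 degrees (1.0 is 5 degrees). In form: fingers dx dy dz ax ay az; .... A call has 1 to 20 rows; each row shifts and turns the commanded pose from where the row before left it, along the tool's axes as they then stand; what a row does not reach is not made up. A row lasts 1/12 s, in which the tool goes at most 41.7 mm and 7.16 degrees, less where a joint would pass 70% of its speed; a pose out of reach is approached as far as the arm can. A call is refused whole if a number of a shift passes 1 or a number of a turn 1, either way. A call with a gripper value outside its range is refused whole. The fingers move at their own pace and stop on an object; "grip_force" is the grip in N (left out, the last holds). Time passes only in rows, so rows that do not move let the fingers close. It gives the time, the measured TCP pose, the force, the opening and the grip force at its end, in the units of the state.
- sense(): the state, without advancing time (a new reading comes with each control period).
- grab_frame(name): name is "scene" or "side" or "wrist"; returns a dict with "color" (384x512x3 uint8, red, green, blue), "depth" (384x512 float32, m along the optical axis (not along the pixel's ray), 0 where there is no reading), "vertical_fov" (degrees; the focal length in pixels is half the picture's height over the tangent of half this angle, whatever the lens; pixels are square), "cx", "cy" (the principal point, pixels), "R" (3x3) and "t" (3): a world point X has camera coordinates R X + t. Camera axes: x right, y down, z forward; pixel columns grow to the right and rows downward; lengths in m; the calibration is good to about 2 mm. A picture is of the moment at which its call begins.
- sign_off(): hands the job in; it is judged then, once.
The state is a dict: "clock": time; "joint_pos": joint angles; "qd": joint speeds; "effort": joint torques, N m; "ee_pos": TCP position; "orientation": TCP orientation; "force": force on the tool from outside, world axes, zero at the start; "ft_torque": the same for the moment, N m; "finger_gap": finger opening in m; "grip_force": force on a finger pad.
Only numpy, scipy, OpenCV 4.12 (cv2) and the standard library are available. Lean on these libraries where they do the work, as an engineer would, in place of code of your own. Each camera call takes 0.05 s, during which the arm holds its last target. There are 200 camera calls.

## Working session

There is one attempt and no reset: what is moved stays moved. The work goes in short steps, Python scripts to look and compute and a tool call to move; the robot and the scene stay as the last step left them, time stands still between calls to the robot, and variables do not carry over. Pictures are saved under pics/ and viewed, at most 10 in all, crops included, and the job is handed in when it is done.

Besides the shell and the picture viewer there is one more tool, called after "Call:" in YAML: its name, and indented under it one key for each argument. carry_out: Moves the arm, as the interface text tells. Its arguments: {"type":"object","properties":{"increments":{"type":"string"},"grip_force":{"type":"number"}},"required":["increments"]}

```bash
mkdir -p pics
cat > h.py <<'E'
from workcell import *
import numpy as np, cv2
def cloud(f):
    h,w=f["depth"].shape; F=h/2/np.tan(np.radians(f["vertical_fov"]/2))
    v,u=np.mgrid[:h,:w]; d=f["depth"]
    P=np.stack([(u-f["cx"])/F*d,(v-f["cy"])/F*d,d],-1)
    return (P-f["t"])@np.array(f["R"])
def save(f,n): cv2.imwrite("pics/"+n,f["color"][:,:,::-1])
E
python3 - <<'E'
from h import *
fs={n:grab_frame(n) for n in("scene","side")}
im=np.hstack([f["color"] for f in fs.values()])
cv2.imwrite("pics/a.png",cv2.resize(im,(800,300),interpolation=cv2.INTER_AREA)[:,:,::-1])
save(fs["scene"],"scene.png")
for n,f in fs.items():
    np.savez(n+".npz",P=cloud(f),c=f["color"])
    print(n,-np.array(f["R"]).T@f["t"],f["R"][2])
s=sense();print(s["orientation"],s["force"],s["clock"],s["finger_gap"])
E
```

```text
scene [1.14252068 0.76978746 1.38906756] [-0.37039747 -0.48083287 -0.7947361 ]
side [ 0.32306554 -0.63230998  0.88260338] [ 0.21832232  0.60510132 -0.765629  ]
[[ 3.02505526e-05  9.99998398e-01 -1.78946728e-03]
 [ 9.99999977e-01 -2.98666659e-05  2.14552028e-04]
 [ 2.14498239e-04 -1.78947373e-03 -9.99998376e-01]] [-0.79944278 -0.83769049  0.5156171 ] 0.1 0.08538275614891314
```

View pics/scene.png

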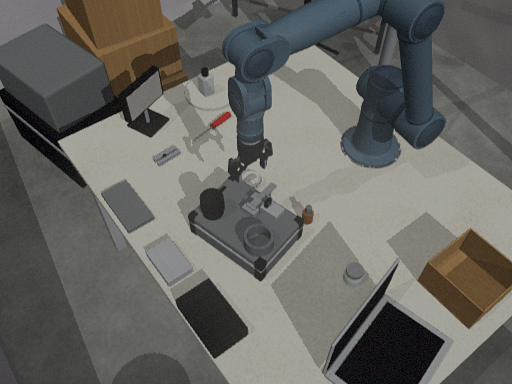

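View pics/a.png

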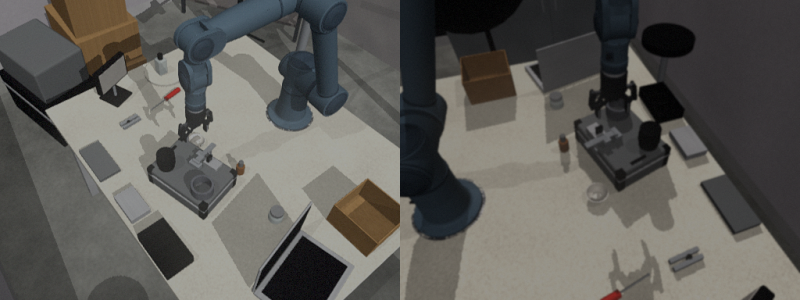

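The scene view (512x384) shows the case at about (245,225), the latch and tab at (262,198), the tape roll at (258,237), the lens at (212,203), the bottle at (308,215) and the dish at (252,178). The case front faces the robot, with some yaw.

Run:
```python
from h import *
Q=[];im=[]
for n,(x0,y0,x1,y1) in dict(scene=(180,150,330,280),side=(190,80,370,290)).items():
    d=np.load(n+".npz");P=d["P"];c=d["c"]
    im.append(cv2.resize(c[y0:y1,x0:x1],(400,400),interpolation=cv2.INTER_CUBIC))
    p=P.reshape(-1,3);m=(abs(p[:,2]-.1)<.006)&(p[:,0]>.3)&(p[:,0]<.9)&(abs(p[:,1])<.35);Q.append(p[m])
    q=p[m];print(n,m.sum(),np.median(q[:,2]),cv2.minAreaRect((q[:,:2]*1000).astype(np.float32)))
    # higher things
    m=(p[:,2]>.112)&(p[:,2]<.15)&(p[:,0]>.4)&(p[:,0]<.8)&(abs(p[:,1])<.2)
    np.save(n+"_hi.npy",p[m])
cv2.imwrite("pics/b.png",np.hstack(im)[:,:,::-1])
q=(np.vstack(Q)[:,:2]*1000).astype(np.float32);r=cv2.minAreaRect(q);print(r,cv2.boxPoints(r))
```

```text
scene 3349 0.09911306929609598 ((620.3780517578125, 38.818145751953125), (229.88133239746094, 302.58428955078125), 13.859840393066406)
side 4103 0.09971415794675269 ((616.75341796875, 33.345367431640625), (230.37387084960938, 302.6650695800781), 14.0582914352417)
((618.4039916992188, 35.94407653808594), (234.82171630859375, 307.4046936035156), 13.917386054992676) [[ 467.47104  156.8943 ]
 [ 541.40875 -141.48607]
 [ 769.3369   -85.00615]
 [ 695.39923  213.37422]]
```

View pics/b.png

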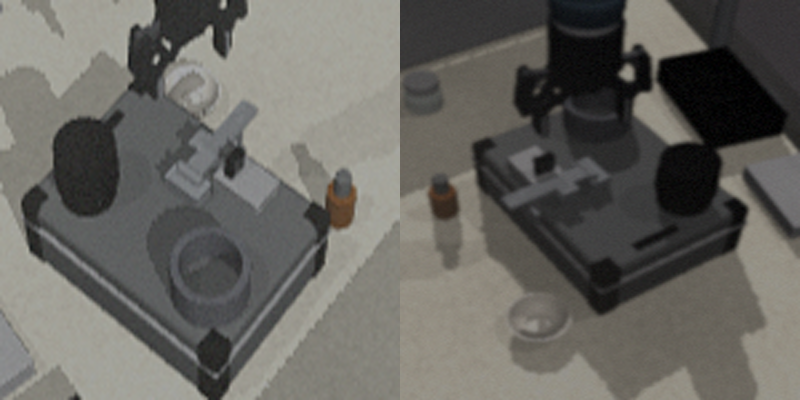

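Run:
```python
from h import *
for n,c in (("scene",(620.4,38.8)),("side",(616.8,33.3))):
    p=np.load(n+"_hi.npy")*1000
    th=np.radians(13.95);R=np.array([[np.cos(th),-np.sin(th)],[np.sin(th),np.cos(th)]])
    q=(p[:,:2]-c)@R
    z=p[:,2]
    # lever outside front edge & along bar
    m=(z>122)&(z<133)&(q[:,0]<-95)&(q[:,0]>-175)&(abs(q[:,1])<40)
    l=q[m];print(n,"lever tip",m.sum(),l.min(0),l.max(0),np.median(z[m]),"PCA",np.polyfit(l[:,0],l[:,1],1))
    m=(z>136)&(abs(q[:,0]+70)<30)&(abs(q[:,1]-34)<25)
    t=q[m];print("tab",m.sum(),t.min(0) if m.any() else 0,t.max(0) if m.any() else 0,np.percentile(z[m],[10,90]))
    m=(z>112)&(z<119)&(q[:,0]>-105)&(q[:,0]<-40)&(q[:,1]>5)&(q[:,1]<100)
    t=q[m];print("roof",m.sum(),t.min(0),t.max(0))
    m=(z>123)&(z<132)&(abs(q[:,0]+75)<80)&(abs(q[:,1])<25)
    t=q[m];print("bar",m.sum(),t.min(0),t.max(0),np.polyfit(t[:,0],t[:,1],1))
    # other objects
    d=np.load(n+".npz");P=d["P"].reshape(-1,3)*1000;Q=(P[:,:2]-c)@R
    m=(P[:,2]>8)&(P[:,2]<90)&(Q[:,0]<-125)&(Q[:,0]>-260)&(abs(Q[:,1])<200)
    im=np.zeros((400,400),np.uint8);im[(Q[m,1]+200).astype(int),(Q[m,0]+300).astype(int)]=255
    im=cv2.dilate(im,np.ones((9,9)));k,_,s,ce=cv2.connectedComponentsWithStats(im)
    for i in range(1,k):
        if s[i,4]>200: print(" obj",ce[i]-[300,200],s[i,2:4])
```

```text
scene lever tip 92 [-145.06265046  -14.31988673] [-95.00834763  12.96316438] 127.44872628019056 PCA [0.03272797 4.02683956]
tab 36 [-81.57488687  26.85593509] [-55.12155931  40.91840542] [138.92820522 148.64167285]
roof 159 [-100.91680784    7.96309955] [-44.67301553  84.93407452]
bar 262 [-145.06265046  -24.16883944] [-6.44659095 24.5961911 ] [-0.00467167 -1.71147682]
 obj [-185.38648707 -124.02107321] [73 87]
 obj [-166.37836186  127.24327628] [46 48]
side lever tip 142 [-143.05750789  -12.49717468] [-95.39945144  13.73555193] 127.29783948235134 PCA [-0.01387124 -2.40039497]
tab 53 [-77.93662359  27.35634325] [-53.06758102  42.9698356 ] [137.45383605 146.14961485]
roof 192 [-91.17738876  21.69980325] [-45.92397573  86.73613064]
bar 402 [-143.05750789  -24.58041086] [-8.43120031 21.94786914] [-0.02870407 -4.92569585]
 obj [-174.4047917  -120.83014482] [88 88]
 obj [-168.5704859   123.87162567] [46 47]
```

The lever and tab come out consistent in both cameras: case origin about (620, 36) mm, yaw 13.95°. I'll push the tab from the lever side with closed fingers, keeping the tips above the bar. First move: go over the tab, shut the fingers and check how far the tips stand out.

Call:
carry_out:
  increments: "255 0.25 -0.206 0.4 0 0 0;255 0.25 -0.206 0.4 0 0 0;255 0.25 -0.206 0.4 0 0 0;255 0.25 -0.206 0.4 0 0 0;255 0.244 -0.206 0.4 0 0 0;255 0 0 0 0 0 -0.93;255 0 0 0 0 0 -0.93;255 0 0 0 0 0 -0.93;255 0 0 0 0 0 0;255 0 0 0 0 0 0;255 0 0 0 0 0 0"
  grip_force: 20

```text
clock: 1.02
ee_pos: [0.5491, 0.0311, 0.2061]
orientation: [[-0.239, 0.971, -0.0], [0.971, 0.239, 0.0], [0.0, -0.0, -1.0]]
force: [0.1, 0.1, 1.0]
finger_gap: -0.0002
grip_force: 0.0
```

```bash
cat >> h.py <<'E'
C=np.array([620,36.4]);th=np.radians(13.95);Rc=np.array([[np.cos(th),-np.sin(th)],[np.sin(th),np.cos(th)]])
def case(p):
    p=np.asarray(p)*1000; return np.concatenate([(p[...,:2]-C)@Rc,p[...,2:]],-1)
E
python3 - <<'E'
from h import *
s=sense();print(case(s["ee_pos"]),s["finger_gap"],s["force"],s["joint_pos"])
im=[]
for n in("scene","side","wrist"):
    f=grab_frame(n);q=case(cloud(f));P=q.reshape(-1,3)
    if n!="wrist":
        m=(abs(P[:,0]+70)<60)&(abs(P[:,1]-12)<40)&(P[:,2]>152)&(P[:,2]<230);t=P[m]
        for z in range(152,230,6):
            k=t[abs(t[:,2]-z)<3]
            if len(k): print(n,z,len(k),k.min(0).round(),k.max(0).round())
    x0,y0,w=dict(scene=(200,120,130),side=(210,60,170),wrist=(64,0,384))[n]
    im.append(cv2.resize(f["color"][y0:y0+w,x0:x0+w],(266,266),interpolation=cv2.INTER_AREA if n=="wrist" else cv2.INTER_CUBIC))
cv2.imwrite("pics/c.png",np.hstack(im)[:,:,::-1])
E
```

```text
[-70.07311349  11.92537964 206.09530464] -0.00021560014037670444 [0.1057473  0.11195679 0.99652029] [-3.36909707e+00  1.98013391e+01 -5.51041517e+00  6.47131575e+01
 -4.72736978e-04  7.27823675e+01]
scene 182 1 [-62.  20. 184.] [-62.  20. 184.]
scene 188 7 [-75.   7. 187.] [-56.  25. 191.]
scene 194 11 [-76.   7. 191.] [-56.  24. 196.]
scene 200 9 [-74.  12. 197.] [-55.  26. 202.]
scene 206 7 [-78.  17. 203.] [-56.  25. 206.]
scene 212 9 [-77.  19. 210.] [-57.  25. 215.]
scene 218 3 [-61.  20. 216.] [-54.  23. 218.]
scene 224 13 [-85.  18. 221.] [-46.  27. 227.]
side 182 3 [-77.   2. 181.] [-64.   6. 185.]
side 188 11 [-81.  -0. 185.] [-59.   6. 191.]
side 194 19 [-85.  -1. 191.] [-60.  18. 196.]
side 200 20 [-85.  -0. 197.] [-60.  19. 203.]
side 206 20 [-85.  -1. 203.] [-59.  17. 209.]
side 212 14 [-85.  -2. 209.] [-59.  13. 215.]
side 218 16 [-84.  -2. 215.] [-62.   6. 221.]
side 224 20 [-98.  -1. 221.] [-50.   9. 227.]
```

View pics/c.png

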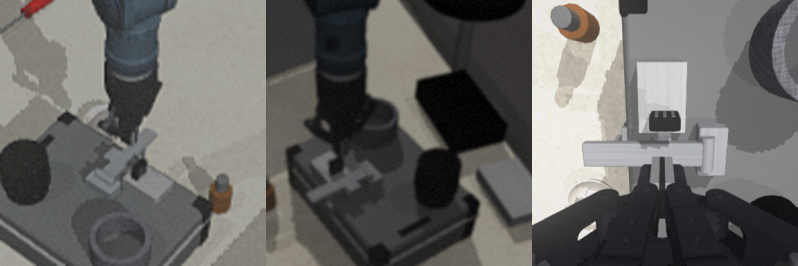

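The tips end 25 mm ahead of the TCP when shut. The wrist view (right third) shows the tab at (664,120), lined up with the closed fingers at (664,165), and the lever bar lying below it. I'll back off 4 mm and descend.

Call:
carry_out:
  increments: "255 -0.16 0 0.2 0 0 0;255 0 0 0.4 0 0 0;255 0 0 0.4 0 0 0;255 0 0 0.4 0 0 0;255 0 0 0.3 0 0 0;255 0 0 0.2 0 0 0;255 0 0 0 0 0 0;255 0 0 0 0 0 0"

```text
clock: 1.83
ee_pos: [0.5499, 0.0273, 0.1584]
orientation: [[-0.241, 0.97, -0.001], [0.97, 0.241, 0.0], [0.0, -0.001, -1.0]]
force: [0.1, -0.2, 0.5]
finger_gap: -0.0
grip_force: 0.0
```

Call:
carry_out:
  increments: "255 0.04 0 0 0 0 0;255 0.04 0 0 0 0 0;255 0.04 0 0 0 0 0;255 0 0 0 0 0 0"

```text
clock: 2.17
ee_pos: [0.5498, 0.0303, 0.1593]
orientation: [[-0.241, 0.97, 0.001], [0.97, 0.241, 0.0], [-0.0, 0.001, -1.0]]
force: [-0.6, -0.4, 0.0]
finger_gap: -0.0
grip_force: 0.0
```

Call:
carry_out:
  increments: "255 0.04 0 0 0 0 0;255 0.04 0 0 0 0 0;255 0 0 0 0 0 0"

```text
clock: 2.42
ee_pos: [0.549, 0.0323, 0.1589]
orientation: [[-0.241, 0.97, 0.0], [0.97, 0.241, 0.0], [0.0, 0.0, -1.0]]
force: [-1.0, -0.4, -0.4]
finger_gap: 0.0002
grip_force: 0.0
```

Call:
carry_out:
  increments: "255 0.04 0 0 0 0 0;255 0.04 0 0 0 0 0;255 0 0 0 0 0 0"

```text
clock: 2.67
ee_pos: [0.5485, 0.0342, 0.1588]
orientation: [[-0.241, 0.97, -0.0], [0.97, 0.241, 0.0], [0.0, -0.0, -1.0]]
force: [0.8, 0.1, 0.2]
finger_gap: -0.0002
grip_force: 0.0
```

Call:
carry_out:
  increments: "255 0.04 0 0 0 0 0;255 0.04 0 0 0 0 0;255 0 0 0 0 0 0"

```text
clock: 2.92
ee_pos: [0.5481, 0.0358, 0.1588]
orientation: [[-0.241, 0.971, 0.0], [0.971, 0.241, -0.001], [-0.001, 0.0, -1.0]]
force: [-0.1, -0.9, 0.0]
finger_gap: -0.0001
grip_force: 0.5
```

Call:
carry_out:
  increments: "255 0.04 0 0 0 0 0;255 0 0 0 0 0 0"

```text
clock: 3.08
ee_pos: [0.548, 0.0364, 0.1588]
orientation: [[-0.241, 0.971, 0.0], [0.971, 0.241, -0.001], [-0.001, -0.0, -1.0]]
force: [0.3, -1.9, -0.2]
finger_gap: -0.0002
grip_force: 1.5
```

Call:
carry_out:
  increments: "255 0.04 0 0 0 0 0;255 0 0 0 0 0 0"

```text
clock: 3.25
ee_pos: [0.5477, 0.0377, 0.1588]
orientation: [[-0.241, 0.971, 0.0], [0.971, 0.241, -0.001], [-0.001, 0.0, -1.0]]
force: [0.3, -3.0, 0.1]
finger_gap: 0.0002
grip_force: 1.5
```

Call:
carry_out:
  increments: "255 0.04 0 0 0 0 0;255 0 0 0 0 0 0"

```text
clock: 3.42
ee_pos: [0.5474, 0.0389, 0.1588]
orientation: [[-0.241, 0.971, 0.0], [0.971, 0.241, -0.0], [-0.0, 0.0, -1.0]]
force: [-0.0, -2.8, -0.2]
finger_gap: -0.0001
grip_force: 1.5
```

In contact and sliding at about 3 N.

Call:
carry_out:
  increments: "255 0.04 0 0 0 0 0;255 0 0 0 0 0 0"

```text
clock: 3.58
ee_pos: [0.5471, 0.0399, 0.1588]
orientation: [[-0.241, 0.97, 0.0], [0.97, 0.241, 0.0], [-0.0, 0.0, -1.0]]
force: [0.8, -3.5, -1.0]
finger_gap: 0.0
grip_force: 1.4
```

Call:
carry_out:
  increments: "255 0.04 0 0 0 0 0;255 0 0 0 0 0 0"

```text
clock: 3.75
ee_pos: [0.5468, 0.041, 0.1588]
orientation: [[-0.241, 0.97, 0.0], [0.97, 0.241, 0.0], [0.0, 0.0, -1.0]]
force: [0.8, -3.4, -0.1]
finger_gap: -0.0001
grip_force: 1.3
```

Call:
carry_out:
  increments: "255 0.04 0 0 0 0 0;255 0 0 0 0 0 0"

```text
clock: 3.92
ee_pos: [0.5466, 0.042, 0.1588]
orientation: [[-0.241, 0.97, 0.0], [0.97, 0.241, 0.0], [0.0, 0.0, -1.0]]
force: [0.1, -2.2, -0.6]
finger_gap: 0.0
grip_force: 1.3
```

Call:
carry_out:
  increments: "255 0.04 0 0 0 0 0;255 0 0 0 0 0 0"

```text
clock: 4.08
ee_pos: [0.5464, 0.0429, 0.1588]
orientation: [[-0.241, 0.97, 0.0], [0.97, 0.241, 0.0], [0.0, 0.0, -1.0]]
force: [1.8, -2.7, -0.2]
finger_gap: 0.0
grip_force: 1.3
```

Call:
carry_out:
  increments: "255 0.04 0 0 0 0 0;255 0 0 0 0 0 0"

```text
clock: 4.25
ee_pos: [0.5461, 0.0439, 0.1588]
orientation: [[-0.241, 0.97, 0.0], [0.97, 0.241, 0.0], [0.0, 0.0, -1.0]]
force: [0.4, -3.4, -0.1]
finger_gap: 0.0
grip_force: 1.3
```

Call:
carry_out:
  increments: "255 0.04 0 0 0 0 0;255 0 0 0 0 0 0"

```text
clock: 4.42
ee_pos: [0.5459, 0.0448, 0.1588]
orientation: [[-0.241, 0.97, 0.0], [0.97, 0.241, 0.0], [0.0, 0.0, -1.0]]
force: [0.4, -3.2, 0.2]
finger_gap: 0.0
grip_force: 1.3
```

Call:
carry_out:
  increments: "255 0.04 0 0 0 0 0;255 0 0 0 0 0 0"

```text
clock: 4.58
ee_pos: [0.5457, 0.0458, 0.1588]
orientation: [[-0.241, 0.97, 0.0], [0.97, 0.241, 0.0], [0.0, 0.0, -1.0]]
force: [0.4, -2.6, -0.1]
finger_gap: -0.0001
grip_force: 1.3
```

Call:
carry_out:
  increments: "255 0.04 0 0 0 0 0;255 0 0 0 0 0 0"

```text
clock: 4.75
ee_pos: [0.5454, 0.0468, 0.1588]
orientation: [[-0.241, 0.97, 0.0], [0.97, 0.241, 0.0], [0.0, 0.0, -1.0]]
force: [-0.2, -2.2, 0.1]
finger_gap: 0.0
grip_force: 1.3
```

Call:
carry_out:
  increments: "255 0.04 0 0 0 0 0;255 0 0 0 0 0 0"

```text
clock: 4.92
ee_pos: [0.5452, 0.0478, 0.1588]
orientation: [[-0.241, 0.97, 0.0], [0.97, 0.241, 0.0], [0.0, 0.0, -1.0]]
force: [-0.0, -2.4, -0.3]
finger_gap: -0.0002
grip_force: 1.3
```

Call:
carry_out:
  increments: "255 0.04 0 0 0 0 0;255 0 0 0 0 0 0"

```text
clock: 5.08
ee_pos: [0.5449, 0.0487, 0.1589]
orientation: [[-0.241, 0.97, 0.0], [0.97, 0.241, 0.0], [0.0, 0.0, -1.0]]
force: [1.2, -2.5, -0.0]
finger_gap: -0.0003
grip_force: 1.3
```

Call:
carry_out:
  increments: "255 0.04 0 0 0 0 0;255 0 0 0 0 0 0"

```text
clock: 5.25
ee_pos: [0.5447, 0.0497, 0.1588]
orientation: [[-0.241, 0.97, 0.0], [0.97, 0.241, 0.0], [0.0, 0.0, -1.0]]
force: [0.4, -3.0, 0.2]
finger_gap: 0.0001
grip_force: 1.3
```

Call:
carry_out:
  increments: "255 0.04 0 0 0 0 0;255 0 0 0 0 0 0"

```text
clock: 5.42
ee_pos: [0.5445, 0.0507, 0.1588]
orientation: [[-0.241, 0.97, 0.0], [0.97, 0.241, 0.0], [0.0, 0.0, -1.0]]
force: [0.3, -3.1, -0.5]
finger_gap: -0.0001
grip_force: 1.3
```

Call:
carry_out:
  increments: "255 0.04 0 0 0 0 0;255 0 0 0 0 0 0"

```text
clock: 5.58
ee_pos: [0.5442, 0.0516, 0.1588]
orientation: [[-0.241, 0.97, 0.0], [0.97, 0.241, 0.0], [0.0, 0.0, -1.0]]
force: [0.3, -2.4, 0.1]
finger_gap: 0.0001
grip_force: 1.3
```

Call:
carry_out:
  increments: "255 0.04 0 0 0 0 0;255 0 0 0 0 0 0"

```text
clock: 5.75
ee_pos: [0.5439, 0.0526, 0.1588]
orientation: [[-0.241, 0.97, 0.0], [0.97, 0.241, 0.0], [0.0, 0.0, -1.0]]
force: [0.1, -2.2, -0.0]
finger_gap: 0.0001
grip_force: 1.3
```

Call:
carry_out:
  increments: "255 0.04 0 0 0 0 0;255 0 0 0 0 0 0"

```text
clock: 5.92
ee_pos: [0.5437, 0.0536, 0.1588]
orientation: [[-0.241, 0.97, 0.0], [0.97, 0.241, 0.0], [0.0, 0.0, -1.0]]
force: [0.9, -2.3, 0.1]
finger_gap: -0.0001
grip_force: 1.3
```

Call:
carry_out:
  increments: "255 0.04 0 0 0 0 0;255 0 0 0 0 0 0"

```text
clock: 6.08
ee_pos: [0.5435, 0.0546, 0.1588]
orientation: [[-0.241, 0.97, 0.0], [0.97, 0.241, 0.0], [0.0, 0.0, -1.0]]
force: [1.4, -2.8, 0.3]
finger_gap: -0.0002
grip_force: 1.3
```

Call:
carry_out:
  increments: "255 0.04 0 0 0 0 0;255 0 0 0 0 0 0"

```text
clock: 6.25
ee_pos: [0.5432, 0.0555, 0.1588]
orientation: [[-0.241, 0.97, 0.0], [0.97, 0.241, 0.0], [0.0, 0.0, -1.0]]
force: [0.6, -2.5, -0.3]
finger_gap: 0.0002
grip_force: 1.3
```

Call:
carry_out:
  increments: "255 0.04 0 0 0 0 0;255 0 0 0 0 0 0"

```text
clock: 6.42
ee_pos: [0.543, 0.0565, 0.1588]
orientation: [[-0.241, 0.97, 0.0], [0.97, 0.241, 0.0], [0.0, 0.0, -1.0]]
force: [0.8, -2.7, 0.8]
finger_gap: -0.0004
grip_force: 1.3
```

Call:
carry_out:
  increments: "255 0.04 0 0 0 0 0;255 0 0 0 0 0 0"

```text
clock: 6.58
ee_pos: [0.5428, 0.0575, 0.1588]
orientation: [[-0.241, 0.97, 0.0], [0.97, 0.241, 0.0], [0.0, 0.0, -1.0]]
force: [0.9, -2.9, -0.3]
finger_gap: 0.0001
grip_force: 1.3
```

Call:
carry_out:
  increments: "255 0.04 0 0 0 0 0;255 0 0 0 0 0 0"

```text
clock: 6.75
ee_pos: [0.5425, 0.0584, 0.1588]
orientation: [[-0.241, 0.97, 0.0], [0.97, 0.241, 0.0], [0.0, 0.0, -1.0]]
force: [1.3, -3.2, 0.8]
finger_gap: -0.0002
grip_force: 1.3
```

Call:
carry_out:
  increments: "255 0.04 0 0 0 0 0;255 0 0 0 0 0 0"

```text
clock: 6.92
ee_pos: [0.5424, 0.059, 0.1589]
orientation: [[-0.241, 0.971, 0.0], [0.971, 0.241, -0.001], [-0.001, 0.0, -1.0]]
force: [0.0, -5.1, -0.7]
finger_gap: 0.0005
grip_force: 2.1
```

The force has risen to 5.1 N, so this is probably the stop. I'll confirm with a half-millimetre step.

Call:
carry_out:
  increments: "255 0.02 0 0 0 0 0;255 0 0 0 0 0 0"

```text
clock: 7.08
ee_pos: [0.5423, 0.0591, 0.1589]
orientation: [[-0.241, 0.971, 0.0], [0.971, 0.241, -0.002], [-0.002, 0.0, -1.0]]
force: [0.2, -5.7, 0.2]
finger_gap: 0.0001
grip_force: 2.8
```

The tab is against its stop after about 22.5 mm of travel. Now I'll back off, rise, turn and tilt to face the lever from the front.

Call:
carry_out:
  increments: "255 -0.24 0 0 0 0 0;255 0 0 -0.6 0 0 0;255 0 0 -0.6 0 0 0;255 0 0 -0.6 0 0 0;255 0 0 -0.6 0 0 0;110 0 0 0 0 0 -1;110 0 0 0 0 0 -1;110 0 0 0 0 0 -1;110 0 0 0 0 0 -1;110 0 0 0 0 0 -1;110 0 0 0 0 0 -1;110 0 0 0 0 0 -1;110 0 0 0 0 0 -1;110 0 0 0 0 0 -1;110 0 0 0 0 0 -1;110 0 0 0 0 0 -1;110 0 0 0 0 0 -1;110 0 0 0 0 0 -1;110 0 0 0 0 0 -1;110 0 0 0 0 0 -1"

```text
clock: 8.75
ee_pos: [0.5432, 0.0547, 0.2186]
orientation: [[-1.0, 0.014, -0.001], [0.014, 1.0, 0.003], [0.001, 0.003, -1.0]]
force: [0.1, -0.4, 0.3]
finger_gap: 0.0487
grip_force: 0.0
```

Call:
carry_out:
  increments: "110 0 0 0 0 0 -1;110 0 0 0 0 0 -1;110 0 0 0 0 0 -1;110 0.89 -0.28 0 0 0 0;110 0.89 -0.28 0 0 0 0;110 0.89 -0.28 0 0 0 0;110 0.9 -0.28 0 0 0 0;110 0.9 -0.27 0 0 0 0;110 0 0 0 0 -1 0;110 0 0 0 0 -1 0;110 0 0 0 0 -1 0;110 0 0 0 0 -1 0;110 0 0 0 0 -1 0;110 0 0 0 0 -1 0;110 0 0 0 0 -1 0;110 0 0 0 0 -1 0;110 0 0 0 0 -1 0;110 0 0 0 0 0 0"

```text
clock: 10.25
ee_pos: [0.452, -0.0129, 0.235]
orientation: [[-0.688, -0.245, 0.683], [-0.174, 0.969, 0.173], [-0.704, -0.0, -0.71]]
force: [0.5, -1.3, 1.1]
finger_gap: 0.0489
grip_force: 0.0
```

Run:
```python
from h import *
s=sense();R=np.array(s["orientation"]);p=case(s["ee_pos"])
print(p,s["finger_gap"],s["force"],np.round(s["joint_pos"],1));print(np.round(R.T,3))
f=grab_frame("wrist");save(f,"d.png")
for n in("wrist","scene","side"):
    f=grab_frame(n) if n!="wrist" else f
    P=case(cloud(f)).reshape(-1,3)
    m=(abs(P[:,2]-127.5)<4)&(P[:,0]<-95)&(P[:,0]>-170)&(abs(P[:,1])<22);t=P[m]
    print(n,m.sum(),np.percentile(t,[1,50,99],axis=0).round(1).tolist() if m.sum()>5 else "")
    m=(P[:,2]>137)&(P[:,2]<149)&(abs(P[:,0]+70)<18)&(abs(P[:,1]-50)<25);t=P[m]
    print(" tab",m.sum(),np.percentile(t,[1,50,99],axis=0).round(1).tolist() if m.sum()>5 else "")
```

```text
[-174.90423251   -7.3656745   234.99997443] 0.04891117020706741 [ 0.53929555 -1.25469202  1.11907928] [-27.5 -20.4 -58.2  15.6  27.9 -32.3]
[[-0.688 -0.174 -0.704]
 [-0.245  0.969 -0.   ]
 [ 0.683  0.173 -0.71 ]]
wrist 1610 [[-145.6, -12.5, 123.9], [-126.3, -0.8, 127.6], [-95.7, 11.0, 128.6]]
 tab 380 [[-81.6, 50.9, 137.2], [-76.1, 55.9, 144.5], [-57.7, 63.0, 146.3]]
scene 76 [[-141.8, -9.4, 124.0], [-117.9, 2.2, 127.2], [-96.2, 13.6, 131.2]]
 tab 33 [[-80.7, 52.9, 137.5], [-64.6, 60.5, 143.1], [-52.7, 66.0, 148.6]]
side 145 [[-145.7, -14.8, 124.3], [-121.3, -3.1, 127.3], [-95.4, 9.9, 130.5]]
 tab 49 [[-82.0, 48.9, 137.3], [-70.3, 54.2, 144.3], [-56.9, 62.4, 147.9]]
```

View pics/d.png

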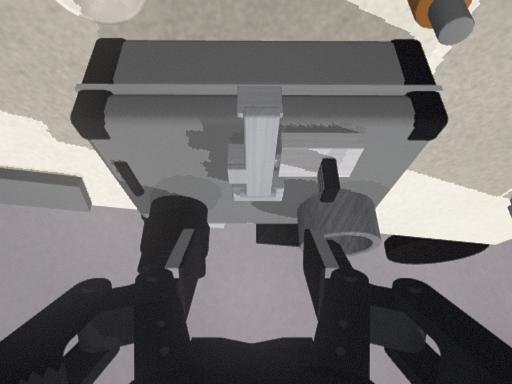

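The wrist view shows the lever's free end at (260,100), centred between the fingers, and the tab out at (328,178). The arm's third joint is near its limit at 45° of tilt, so I'll use a smaller tilt. The bar can turn between the pads.

Call:
carry_out:
  increments: "110 0 0 0 0 1 0;110 0 0 0 0 1 0;110 0 0 0 0 1 0;110 0 0 0 0 1 0;110 0 0 0 0 0 0;110 0 0 0 0 0 0"

```text
clock: 10.9
ee_pos: [0.4495, -0.0098, 0.2294]
orientation: [[-0.885, -0.249, 0.395], [-0.224, 0.969, 0.108], [-0.409, 0.007, -0.913]]
force: [1.2, -0.1, -1.0]
finger_gap: 0.0486
grip_force: 0.0
```

```bash
cat >> h.py <<'E'
from scipy.spatial.transform import Rotation as Ro
def goal(tilt,g):
    "tool shift (units) and turn (units) to put grasp point at case g (mm), tilt deg forward from down"
    s=sense();R=np.array(s["orientation"]);a=np.radians(tilt)
    d=np.array([np.sin(a),0,-np.cos(a)]);y=np.array([0,1,0.]);T=np.stack([np.cross(y,d),y,d],1)
    R3=np.eye(3);R3[:2,:2]=Rc;T=R3@T
    tcp=np.array(g)-6*d;w=R3@tcp+np.array([*C,0]);
    return np.round(R.T@(w-np.array(s["ee_pos"])*1000)/25,3),np.round(np.degrees(Ro.from_matrix(R.T@T).as_rotvec())/5,3),s
E
python3 - <<'E'
from h import *
d,r,s=goal(25,(-134.5,-.7,175));print(d,r,np.round(s["joint_pos"],1),case(s["ee_pos"]))
E
```

```text
[-0.644  0.095  2.435] [ 0.109 -0.172  0.049] [-17.6  -9.6 -40.   39.   12.8 -29.6] [-176.61324242   -3.71887751  229.38300165]
```

Call:
carry_out:
  increments: "110 0 0 0 0.1 -0.17 0.05;110 -0.15 0.02 0.6 0 0 0;110 -0.15 0.02 0.6 0 0 0;110 -0.15 0.03 0.6 0 0 0;110 -0.19 0.02 0.63 0 0 0;110 0 0 0 0 0 0;110 0 0 0 0 0 0"

```text
clock: 11.48
ee_pos: [0.4855, 0.0012, 0.1804]
orientation: [[-0.881, -0.238, 0.409], [-0.216, 0.971, 0.101], [-0.422, 0.001, -0.907]]
force: [0.5, 0.6, 0.5]
finger_gap: 0.0485
grip_force: 0.0
```

Run:
```python
from h import *
d,r,s=goal(25,(-134.5,-.7,123));print(d,r,np.round(s["joint_pos"],1),case(s["ee_pos"]))
f=grab_frame("wrist");save(f,"e.png")
P=case(cloud(f)).reshape(-1,3)
m=(abs(P[:,2]-127.5)<3)&(P[:,0]<-95)&(P[:,0]>-170)&(abs(P[:,1])<22);t=P[m]
print(m.sum(),np.percentile(t,[1,50,99],axis=0).round(1))
```

```text
[0.804 0.04  1.92 ] [-0.005 -0.014 -0.032] [-14.2  -3.4 -43.2  27.9  11.4 -25.7] [-139.04664407   -1.7456278   180.42299784]
2774 [[-145.2  -12.2  125. ]
 [-124.8   -0.6  127.7]
 [ -95.6   11.   128.8]]
```

View pics/e.png

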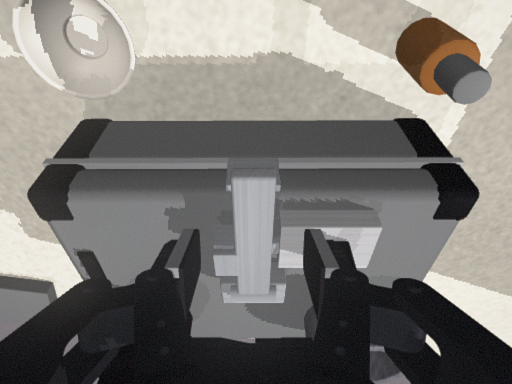

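The lever, at (255,225), is centred between the fingers. I'll lower onto it and pinch gently.

Call:
carry_out:
  increments: "110 0.16 0.01 0.39 0 0 -0.03;110 0.16 0.01 0.39 0 0 0;110 0.16 0.01 0.38 0 0 0;110 0.16 0.01 0.38 0 0 0;110 0.16 0 0.38 0 0 0;110 0 0 0 0 0 0;110 0 0 0 0 0 0;110 0 0 0 0 0 0"

```text
clock: 12.2
ee_pos: [0.49, 0.0019, 0.1312]
orientation: [[-0.878, -0.241, 0.413], [-0.219, 0.971, 0.1], [-0.425, -0.003, -0.905]]
force: [0.4, 0.6, 1.0]
finger_gap: 0.0487
grip_force: 0.0
```

Call:
carry_out:
  increments: "150 0 0 0 0 0 0;165 0 0 0 0 0 0;180 0 0 0 0 0 0;195 0 0 0 0 0 0;210 0 0 0 0 0 0;210 0 0 0 0 0 0;210 0 0 0 0 0 0;210 0 0 0 0 0 0"
  grip_force: 25

```text
clock: 12.87
ee_pos: [0.49, 0.003, 0.131]
orientation: [[-0.878, -0.242, 0.413], [-0.219, 0.97, 0.102], [-0.425, -0.001, -0.905]]
force: [-3.2, 3.1, 7.0]
finger_gap: 0.0234
grip_force: 27.7
```

Run:
```python
from h import *
d,r,s=goal(25,(-134.5,-.7,123));print(d,r,np.round(s["joint_pos"],1),case(s["ee_pos"]),s["force"],s["ft_torque"])
```

```text
[0.146 0.017 0.043] [-0.001  0.031  0.014] [-13.8   0.8 -48.   18.7  11.4 -25.5] [-134.18436123   -1.11957205  130.97203495] [-3.20448749  3.12936364  6.9719128 ] [0.54058359 0.49510972 0.21726528]
```

Pinched: opening 23.4 mm, grip 28 N. Next, a small test lift to check that the bolt is clear.

Call:
carry_out:
  increments: "210 0.03 0 -0.07 0 0.1 0;210 0.03 0 -0.07 0 0.1 0;210 0 0 0 0 0 0"

```text
clock: 13.12
ee_pos: [0.4899, 0.0028, 0.1349]
orientation: [[-0.883, -0.244, 0.401], [-0.222, 0.97, 0.101], [-0.413, -0.0, -0.911]]
force: [5.8, 6.2, -0.3]
finger_gap: 0.0233
grip_force: 26.5
```

Call:
carry_out:
  increments: "210 0.03 0 -0.07 0 0.1 0;210 0 0 0 0 0 0"

```text
clock: 13.28
ee_pos: [0.4897, 0.0027, 0.1368]
orientation: [[-0.885, -0.245, 0.395], [-0.223, 0.97, 0.1], [-0.408, -0.0, -0.913]]
force: [8.6, 7.4, -0.7]
finger_gap: 0.0238
grip_force: 26.3
```

I had a sign slip: the rows also pulled outward, which shows as Fx. I'll relieve that now and then keep lifting straight.

Call:
carry_out:
  increments: "210 -0.07 0.03 0.03 0 0 0;210 -0.07 0.03 0.03 0 0 0;210 0 0 0 0 0 0"

```text
clock: 13.53
ee_pos: [0.4897, 0.0032, 0.1347]
orientation: [[-0.889, -0.241, 0.389], [-0.222, 0.971, 0.093], [-0.4, -0.004, -0.916]]
force: [-0.9, -1.5, 3.4]
finger_gap: 0.0235
grip_force: 27.2
```

Call:
carry_out:
  increments: "210 -0.03 0 -0.07 0 0.1 0;210 -0.03 0 -0.07 0 0.1 0;210 0 0 0 0 0 0"

```text
clock: 13.78
ee_pos: [0.49, 0.0032, 0.1385]
orientation: [[-0.896, -0.241, 0.374], [-0.223, 0.971, 0.09], [-0.384, -0.003, -0.923]]
force: [2.6, 0.3, -0.3]
finger_gap: 0.0234
grip_force: 26.7
```

Run:
```python
from h import *
d,r,s=goal(25,(-134.5,-.7,123));R=np.array(s["orientation"])
g=case(np.array(s["ee_pos"])+.006*R[:,2]);print(g,case(s["ee_pos"]),np.array(s["force"])[:2]@Rc,s["force"][2],s["ft_torque"],r)
```

```text
[-131.87819669   -0.87931932  132.96526647] [-134.18338069   -0.86353218  138.50474997] [ 2.6497063  -0.32358109] -0.2522031193632973 [-0.11791585 -0.00501989  0.0110841 ] [-0.03  -0.481  0.011]
```

Call:
carry_out:
  increments: "210 -0.035 0 -0.065 0 0.1 0;210 0 0 0 0 0 0"

```text
clock: 13.95
ee_pos: [0.4901, 0.0033, 0.1401]
orientation: [[-0.899, -0.241, 0.366], [-0.224, 0.971, 0.088], [-0.376, -0.003, -0.927]]
force: [2.6, 0.5, -1.4]
finger_gap: 0.0235
grip_force: 26.7
```

Call:
carry_out:
  increments: "210 -0.035 0 -0.065 0 0.1 0;210 -0.035 0 -0.065 0 0.1 0;210 0 0 0 0 0 0"

```text
clock: 14.2
ee_pos: [0.4905, 0.0034, 0.1438]
orientation: [[-0.905, -0.241, 0.35], [-0.226, 0.971, 0.084], [-0.36, -0.003, -0.933]]
force: [3.8, 0.3, -0.3]
finger_gap: 0.0236
grip_force: 26.6
```

```bash
cat > plan.py <<'E'
from h import *
import sys
dth,n,ratio=map(float,sys.argv[1:4])
s=sense();R=np.array(s["orientation"]);R3=np.eye(3);R3[:2,:2]=Rc
g=case(np.array(s["ee_pos"])+.006*R[:,2]);h=np.array([-30,0,123.]);v=g-h
th0=np.arctan2(v[2],-v[0]);rad=np.hypot(v[0],v[2])
print("th",th0,"rad",rad,"F",np.array(s["force"])[:2]@Rc,s["force"][2],np.round(s["joint_pos"],1))
T=R3.T@R; p=case(s["ee_pos"])
for i in range(1,int(n)+1):
    th=th0+np.radians(dth)*i
    T2=Ro.from_rotvec([0,np.radians(dth)*ratio*i,0]).as_matrix()@R3.T@R
    g2=h+[-rad*np.cos(th),v[1],rad*np.sin(th)];p2=g2-6*T2[:,2]
    d=T.T@(p2-p)/25;r=np.degrees(Ro.from_matrix(T.T@T2).as_rotvec())/5
    print("210 "+" ".join(f"{x:.3f}" for x in [*d,*r]),end=";")
    p,T=p2,T2
E
python3 plan.py 2.5 16 .6
```

```text
th 0.14823341636941234 rad 102.5927180209887 F [ 3.72252236 -0.60096606] -0.3037018713573605 [-12.3   1.8 -42.6  26.5   9.  -24.8]
210 -0.098 -0.000 -0.154 -0.000 0.300 -0.001;210 -0.101 -0.000 -0.152 -0.000 0.300 -0.001;210 -0.103 -0.000 -0.150 -0.000 0.300 -0.001;210 -0.106 -0.000 -0.149 -0.000 0.300 -0.001;210 -0.109 -0.000 -0.147 -0.000 0.300 -0.001;210 -0.111 -0.000 -0.145 -0.000 0.300 -0.001;210 -0.114 -0.000 -0.143 -0.000 0.300 -0.001;210 -0.116 -0.000 -0.141 -0.000 0.300 -0.001;210 -0.119 -0.000 -0.139 -0.000 0.300 -0.001;210 -0.121 -0.000 -0.137 -0.000 0.300 -0.001;210 -0.123 -0.000 -0.135 -0.000 0.300 -0.001;210 -0.126 -0.000 -0.133 -0.000 0.300 -0.001;210 -0.128 -0.000 -0.131 -0.000 0.300 -0.001;210 -0.130 -0.000 -0.129 -0.000 0.300 -0.001;210 -0.132 -0.000 -0.127 -0.000 0.300 -0.001;210 -0.135 -0.000 -0.125 -0.000 0.300 -0.001;
```

The lever is past the held range at low force, so it is free. I'll swing it up along the arc.

Call:
carry_out:
  increments: "210 -0.13 0 -0.14 0 0.3 0;210 -0.1 0 -0.15 0 0.3 0;210 -0.1 0 -0.15 0 0.3 0;210 -0.105 0 -0.15 0 0.3 0;210 -0.11 0 -0.147 0 0.3 0;210 -0.11 0 -0.145 0 0.3 0;210 -0.114 0 -0.143 0 0.3 0;210 -0.116 0 -0.141 0 0.3 0;210 0 0 0 0 0 0"

```text
clock: 14.95
ee_pos: [0.5011, 0.0061, 0.1764]
orientation: [[-0.959, -0.24, 0.148], [-0.238, 0.971, 0.033], [-0.151, -0.003, -0.988]]
force: [-3.1, -5.3, 2.6]
finger_gap: 0.0235
grip_force: 27.2
```

```bash
python3 plan.py 2.5 18 .6
```

```text
th 0.4770987091784216 rad 103.30012330949879 F [-4.24373696 -4.39820391] 2.5895781314303177 [ -8.4   8.9 -25.4  47.6   3.1 -22. ]
210 -0.115 -0.000 -0.143 0.000 0.300 -0.001;210 -0.118 -0.000 -0.141 0.000 0.300 -0.001;210 -0.120 -0.000 -0.139 0.000 0.300 -0.001;210 -0.123 -0.000 -0.137 0.000 0.300 -0.001;210 -0.125 -0.000 -0.135 0.000 0.300 -0.001;210 -0.128 -0.000 -0.133 0.000 0.300 -0.001;210 -0.130 -0.000 -0.131 0.000 0.300 -0.001;210 -0.132 -0.000 -0.129 0.000 0.300 -0.001;210 -0.134 -0.000 -0.127 0.000 0.300 -0.001;210 -0.137 -0.000 -0.125 0.000 0.300 -0.001;210 -0.139 -0.000 -0.122 0.000 0.300 -0.001;210 -0.141 -0.000 -0.120 0.000 0.300 -0.001;210 -0.143 -0.000 -0.118 0.000 0.300 -0.001;210 -0.145 -0.000 -0.115 0.000 0.300 -0.001;210 -0.147 -0.000 -0.113 0.000 0.300 -0.001;210 -0.149 -0.000 -0.110 0.000 0.300 -0.001;210 -0.151 -0.000 -0.108 0.000 0.300 -0.001;210 -0.153 -0.000 -0.105 0.000 0.300 -0.001;
```

Call:
carry_out:
  increments: "210 -0.1 -0.02 -0.15 0 0.3 0;210 -0.118 -0.02 -0.14 0 0.3 0;210 -0.12 0 -0.14 0 0.3 0;210 -0.123 0 -0.137 0 0.3 0;210 -0.125 0 -0.135 0 0.3 0;210 -0.128 0 -0.133 0 0.3 0;210 -0.13 0 -0.13 0 0.3 0;210 -0.132 0 -0.13 0 0.3 0;210 -0.134 0 -0.127 0 0.3 0;210 0 0 0 0 0 0"

```text
clock: 15.78
ee_pos: [0.5258, 0.0121, 0.2078]
orientation: [[-0.967, -0.241, -0.082], [-0.24, 0.971, -0.021], [0.084, -0.001, -0.996]]
force: [-4.8, -2.2, 0.8]
finger_gap: 0.0233
grip_force: 26.7
```

```bash
python3 plan.py 2.5 14 .6
```

```text
th 0.8604248448580656 rad 104.01516668303213 F [-5.20577342 -0.99482451] 0.7567480010968314 [ -4.7  20.9  -3.8  69.8  -1.6 -18.6]
210 -0.136 -0.000 -0.127 0.000 0.300 -0.000;210 -0.138 -0.000 -0.124 0.000 0.300 -0.000;210 -0.141 -0.000 -0.122 0.000 0.300 -0.000;210 -0.143 -0.000 -0.120 0.000 0.300 -0.000;210 -0.145 -0.000 -0.117 0.000 0.300 -0.000;210 -0.147 -0.000 -0.115 0.000 0.300 -0.000;210 -0.149 -0.000 -0.112 0.000 0.300 -0.000;210 -0.151 -0.000 -0.110 0.000 0.300 -0.000;210 -0.153 -0.000 -0.107 0.000 0.300 -0.000;210 -0.154 -0.000 -0.105 0.000 0.300 -0.000;210 -0.156 -0.000 -0.102 0.000 0.300 -0.000;210 -0.158 -0.000 -0.100 0.000 0.300 -0.000;210 -0.160 -0.000 -0.097 0.000 0.300 -0.000;210 -0.161 -0.000 -0.094 0.000 0.300 -0.000;
```

Call:
carry_out:
  increments: "210 -0.136 0 -0.127 0 0.3 0;210 -0.138 0 -0.124 0 0.3 0;210 -0.14 0 -0.122 0 0.3 0;210 -0.143 0 -0.12 0 0.3 0;210 -0.145 0 -0.117 0 0.3 0;210 -0.147 0 -0.115 0 0.3 0;210 0 0 0 0 0 0"

```text
clock: 16.37
ee_pos: [0.5491, 0.0179, 0.2232]
orientation: [[-0.943, -0.241, -0.231], [-0.234, 0.97, -0.058], [0.238, -0.001, -0.971]]
force: [-6.4, -2.5, -0.8]
finger_gap: 0.0233
grip_force: 27.5
```

Call:
carry_out:
  increments: "210 -0.149 0 -0.112 0 0.3 0;210 -0.15 0 -0.11 0 0.3 0;210 -0.153 0 -0.107 0 0.3 0;210 -0.154 0 -0.105 0 0.3 0;210 -0.156 0 -0.102 0 0.3 0;210 -0.158 0 -0.1 0 0.3 0;210 -0.16 0 -0.097 0 0.3 0;210 0 0 0 0 0 0;210 0 0 0 0 0 0"

```text
clock: 17.12
ee_pos: [0.5804, 0.0256, 0.2327]
orientation: [[-0.887, -0.241, -0.395], [-0.22, 0.971, -0.099], [0.407, -0.001, -0.913]]
force: [-4.7, -0.5, -0.8]
finger_gap: 0.0236
grip_force: 27.4
```

```bash
python3 plan.py 2.5 3 .6
```

```text
th 1.4423957731724313 rad 105.0864398890629 F [-4.70931647  0.6182133 ] -0.8147812112817773 [ -0.8  45.8  37.1 104.6  -6.  -13.5]
210 -0.165 0.000 -0.092 0.000 0.300 -0.000;210 -0.166 0.000 -0.089 0.000 0.300 -0.000;210 -0.168 0.000 -0.086 0.000 0.300 -0.000;
```

The lever stands at about 1.42 rad. I'll release it and withdraw along the tool axis.

Call:
carry_out:
  increments: "170 0 0 0 0 0 0;150 0 0 0 0 0 0;110 0 0 0 0 0 0;110 0 0 0 0 0 0;110 0 0 0 0 0 0;110 0 0 -0.2 0 0 0;110 0 0 -0.4 0 0 0;110 0 0 -0.6 0 0 0;110 0 0 -0.6 0 0 0;110 0 0 -0.6 0 0 0;110 0 0 -0.6 0 0 0;110 0 0 0 0 0 0;110 0 0 0 0 0 0;110 0 0 0 0 0 0"

```text
clock: 18.28
ee_pos: [0.603, 0.0322, 0.2965]
orientation: [[-0.89, -0.242, -0.387], [-0.22, 0.97, -0.1], [0.4, -0.003, -0.917]]
force: [-0.2, 0.1, 0.7]
finger_gap: 0.0486
grip_force: 0.0
```

Run:
```python
from h import *
s=sense();print(case(s["ee_pos"]),s["force"],s["finger_gap"],s["clock"],np.abs(s["qd"]).max())
im=[]
for n,(x0,y0,w) in dict(scene=(180,120,170),side=(200,70,200)).items():
    f=grab_frame(n);P=case(cloud(f)).reshape(-1,3)
    m=(P[:,2]>160)&(P[:,2]<240)&(abs(P[:,0]+30)<45)&(abs(P[:,1])<16);t=P[m]
    print(n,m.sum(),t[:,2].max(),np.polyfit(t[:,2],t[:,0],1))
    im.append(cv2.resize(f["color"][y0:y0+w,x0:x0+w],(400,400),interpolation=cv2.INTER_CUBIC))
cv2.imwrite("pics/f.png",np.hstack(im)[:,:,::-1])
```

```text
[-1.74878420e+01  3.42112380e-02  2.96507311e+02] [-0.1574814   0.05046252  0.70370956] 0.04864927676324967 18.2833 0.6987538163014452
scene 158 233.23130222994268 [-0.18770604 -4.94600854]
side 234 238.9076438367616 [ -0.07096018 -39.61858878]
```

View pics/f.png

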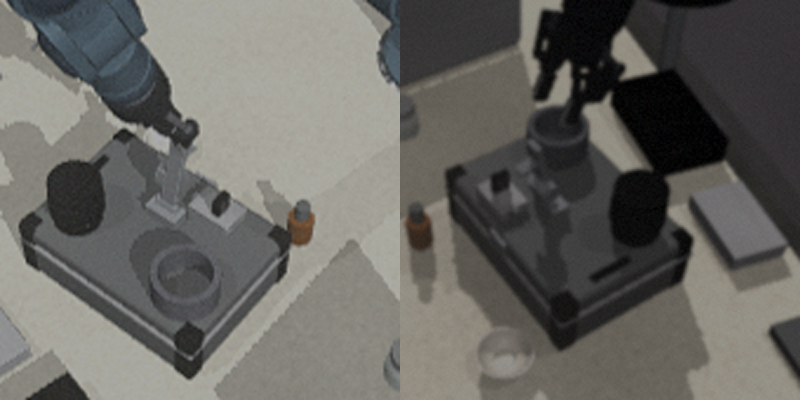

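The pictures show the lever standing upright, at (172,175) in the left half. The tab is slid out, the fingertips are clear above the lever, and the other things are where they were.

```bash
python3 -c "from workcell import *;print(sign_off())"
```

```text
the job is handed in; nothing more can be done
None
```

I slid the tab about 22.5 mm to its stop (just under 6 N of hand force), then lifted the lever to about 1.4 rad and left it standing. The gripper is clear and the job is handed in, though sign-off returned no verdict. A sign slip in the first test lift briefly pulled the lever outward with about 11 N, over the 10 N guide. It was sideways to the lift, with the tab already at its stop and almost no upward pull.

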